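Angle a batten past the power post into the rack bay

TASK

Put the long batten lying loose on the bench away in the empty bay of the batten rack: with the fingertips, push one end and then the other to angle it past the power post and in through the open mouth of the bay, until its leading end is home against the end board and its side lies flush along that bay's far side wall, the one away from the robot. Only push it along the bench top: do not pick it up, take it between the fingers or bang it or the gripper into the post, and leave everything else where it lies.

Things in the scene. Friction and masses are not known exactly. Their poses are not given: they have to be found in the camera images.
- batten: the loose pale wooden batten to be put away: a plain square-edged bar 260 mm long, 34 mm wide, 24 mm high, about 0.16 kg, sliding on the bench top. Origin at the centre of its underside; its y runs along the length (y = +130 mm is the leading end, the one nearer the rack at the start), x across, z up. It starts on the robot's side of the power post, roughly parallel to the bay.
- batten_lead (a point): centre of the batten's leading end face (12 mm above its underside)
- batten_tail (a point): centre of the batten's other, trailing end face (12 mm above its underside)
- rack: batten rack screwed to the bench: plywood side walls and end board 15 mm thick, 45 mm high, no floor or top; two bays with mouths facing rack -y. Origin on the bench at the inner far corner of the empty bay (the one nearer the robot), which spans x = -105 to 0 mm (face of its far side wall), y = -180 (mouth) to 0 (end board's face). At yaw 0 rack x points away from the robot, y to its left.
- bay_mouth (a point): middle of the empty bay's 105 mm wide mouth, on the bench (rack x = -52.5, y = -180 mm). The other bay (rack x = +15 to +95 mm) holds two stored battens
- bay_home (a point): where the batten's origin lies when it is home (rack x = -17, y = -130 mm), on the bench; 80 mm of the batten then sticks out of the mouth
- post: power post fixed on the bench in front of the empty bay's mouth: stout round aluminium socket post 54 mm in diameter, 65 mm tall, with mains sockets round it. Origin on its axis at the bench top. It stands about in line with the empty bay and about 200 mm out from the mouth, so a batten cannot be fed in straight.
- stored_a: bystander: batten 260 x 34 x 24 mm stored in the rack's far bay; origin at the centre of its underside
- stored_b: bystander: batten 215 x 34 x 24 mm stored in the rack's far bay; origin at the centre of its underside
- offcut: bystander: short batten offcut 95 x 34 x 24 mm, on the right beyond the batten; origin at the centre of its underside
- block: bystander: cork sanding block 60 x 110 x 34 mm, left of the work on the robot's side of the rack; origin at the centre of its underside
- glue: bystander: white glue bottle, 54 mm in diameter, 150 mm tall, beyond the post; origin at the centre of its underside
- pot: bystander: steel pencil pot, 76 mm in diameter, 95 mm tall, pencils to about 165 mm, left of the rack; origin at the centre of its underside
- square: bystander: try square lying flat, about 100 x 170 x 18 mm, on the far side; origin on its underside
- clamp: bystander: F-clamp lying flat on the right, bar 250 mm long, about 25 mm high; origin on its underside at the middle of the bar

How it is judged:
On the way:
1. the leading end is at least 30 mm inside the mouth of the empty bay (y of batten_lead in the frame of rack above -0.15 m and x of batten_lead in the frame of rack between -0.105 and 0 m), for 0.1 s.
At the end, for the whole second after the job is handed in: The batten lies at rest flat on the bench in the empty bay, its leading end within 8 mm of the end board, its side within 7 mm of the far side wall and within 0.05 rad (3 degrees) of parallel to it (y of batten in the frame of rack between -0.138 and -0.126 m and x of batten in the frame of rack between -0.024 and -0.013 m and angle between the y axis of batten and the y axis of rack, either way round below 0.05 rad and angle between batten's own z axis and vertical below 0.05 rad and height (world z) of batten below 0.005 m and linear speed of batten below 0.01 m/s); the robot touches nothing.
It fails at once if the batten is lifted off the bench or tipped (height (world z) of batten above 0.012 m or angle between batten's own z axis and vertical above 0.12 rad).
It fails at once if the batten is taken between the fingers (the grasp point lies within its section) (x of the grasp point in the frame of batten between -0.014 and 0.014 m and y of the grasp point in the frame of batten between -0.125 and 0.125 m and z of the grasp point in the frame of batten below 0.034 m).
It fails at once if the post is banged by the batten or the robot (over 15 N) (contact force between any of batten, the arm, the fingers and post above 15 N).
It fails at once if a bystander is shifted by more than 30 mm or tipped (distance of any of stored_a, stored_b, offcut, block, glue, pot, square, clamp from where it was at the start of the episode above 0.03 m or angle between any of stored_a, stored_b, offcut, block, glue, pot, square, clamp's own z axis and vertical above 0.5 rad).
It also fails if it takes over 72 s, if anything falls off the work surface, if the arm or the gripper's body presses on something with over 40 N, if the wrist force passes 120 N, or if a joint passes its speed limit or range.

ROBOT

A 6-joint arm with a two-finger parallel gripper is mounted at the origin on the work surface. World frame = base frame: x ahead of the robot, y to its left, z up, the work surface at z = 0. Lengths are in m, angles in rad, forces in N, time in s.
With the tool pointing down it reaches from about 0.3 to 0.825 m from the base axis. Payload 5.4 kg.
Tool frame: the origin (TCP) lies on the centre line of the jaws, within the pads' length; the fingertips stand 14 mm ahead of it and the grasp point (between the pads) lies 5 mm behind it; z points along the fingers, y is the line along which they close (so a half turn about z gives the same grasp; the last joint's range is limited). The gripper opens to 92 mm and grips with 3 to 60 N. Pads are 20 mm wide; open, the fingers measure 128 mm over their backs; the gripper's body (75 mm by 189 mm) begins 69 mm behind the grasp point.
Start: joints at [-1.392, 0.158, 1.597, -0, 1.386, -0.21], TCP at [0.218, -0.532, 0.229] pointing down, gripper open.
Joint ranges: [-2.91, 2.91], [-0.94, 2.29], [0.18, 2.7], [-1.29, 4.43], [0.17, 2.64], [-3, 3]. Speed limits (rad/s): [2.57, 2.57, 3.14, 3.14, 3.14, 3.14].

INTERFACE

Orientations are given as a unit quaternion [x, y, z, w].
In Python, from plant import robot gives the robot as it stands.
- The arm moves only by the tool drive_tool, never from a script. Its argument "deltas" is a list of rows, each an object with "delta_rot": the turn, a rotation vector about the tool's x, y, z normalised to -1 to 1, where 1 is 120 degrees, a list of three; "offset": the shift along the tool's x, y, z normalised to -1 to 1, where 1 is 200 mm, a list of three; "claw": the opening, from -1 (shut) to 1 (fully open). In form: [{"delta_rot": [rx, ry, rz], "offset": [dx, dy, dz], "claw": claw}, ...]. A call has 1 to 10 rows; each row is the pose to reach, as a shift and turn from the pose commanded when the call began, along the tool's axes at that moment; what a row does not reach only later rows make up. A row lasts 1/8 s, in which the tool goes at most 62.5 mm and 10.7 degrees, less where a joint would pass 70% of its speed; a pose out of reach is approached as far as the arm can. A call with a number of a shift or a turn outside -1 to 1 is refused whole. A call with a gripper value outside its range is refused whole. The fingers move at their own pace and stop on an object; "squeeze" is the grip in N (left out, the last holds). Time passes only in rows, so rows that repeat a pose let the fingers close. It gives the time, the measured TCP pose, the force, the opening and the grip force at its end, in the units of the state.
- robot.state(): the state, without advancing time (a new reading comes with each control period).
- robot.get_image(name): name is "side" or "top"; returns a dict with "pixels" (420x560x3 uint8, red, green, blue), "vfov" (degrees; the focal length in pixels is half the picture's height over the tangent of half this angle, whatever the lens; pixels are square), "cx", "cy" (the principal point, pixels), "world_from_camera" (4x4, takes a point from camera to world coordinates). Camera axes: x right, y down, z forward; pixel columns grow to the right and rows downward; lengths in m; the calibration is good to about 2 mm. A picture is of the moment at which its call begins. There is no depth.
- robot.sign_off(): hands the job in; it is judged then, once.
The state is a dict: "time_s": time; "joint_pos": joint angles; "dq": joint speeds; "tau": joint torques, N m; "eef_pos": TCP position; "ee_rot": TCP orientation; "ft_force": force on the tool from outside, world axes, zero at the start; "ft_torque": the same for the moment, N m; "grip_width": finger opening in m; "finger_force": force on a finger pad.
Only numpy, scipy, OpenCV 4.12 (cv2) and the standard library are available. Lean on these libraries where they do the work, as an engineer would, in place of code of your own. Each camera call takes 0.05 s, during which the arm holds its last target. There are 200 camera calls.

## Working session

There is one attempt and no reset: what is moved stays moved. The work goes in short steps, Python scripts to look and compute and a tool call to move; the robot and the scene stay as the last step left them, time stands still between calls to the robot, and variables do not carry over. Pictures are saved under pics/ and viewed, at most 10 in all, crops included, and the job is handed in when it is done.

Besides the shell and the picture viewer there is one more tool, called after "Emit:" in YAML: its name, and indented under it one key for each argument. drive_tool: Moves the arm, as the interface text tells. Scaled input: -1 to 1 covers 200 mm each way for a shift and 120 degrees each way for a turn. Its arguments: {"type":"object","properties":{"deltas":{"type":"array","items":{"type":"object","properties":{"delta_rot":{"type":"array","items":{"type":"number","minimum":-1,"maximum":1}},"offset":{"type":"array","items":{"type":"number","minimum":-1,"maximum":1}},"claw":{"type":"number"}}}},"squeeze":{"type":"number"}},"required":["deltas"]}

```bash
mkdir -p pics; ls
python3 - <<'E'
from plant import robot
import cv2,numpy as np
for n in("top","side"):
    im=robot.get_image(n); cv2.imwrite(f"pics/{n}0.png",im["pixels"][:,:,::-1])
    print(n,im["vfov"],im["cx"],im["cy"],np.round(im["world_from_camera"],4).tolist())
print(robot.state())
E
```

```text
pics
top 44.00835989226094 282.3957819152502 211.248413981225 [[0.0012, -0.9809, 0.1947, 0.337], [-0.9999, -0.0044, -0.0159, -0.0151], [0.0165, -0.1946, -0.9807, 1.4696], [0.0, 0.0, 0.0, 1.0]]
side 46.33173805026604 289.29295589936135 211.74173810263176 [[-0.8412, -0.3246, 0.4326, 0.1107], [-0.5405, 0.4793, -0.6915, 0.7847], [0.0171, -0.8155, -0.5786, 0.7112], [0.0, 0.0, 0.0, 1.0]]
{'time_s': 0.1, 'joint_pos': array([-1.39213639e+00,  1.58987457e-01,  1.59805605e+00, -2.10940644e-06,
        1.38624546e+00, -2.10078726e-01]), 'dq': array([-0.0007096 , -0.00253973, -0.00314761, -0.00037433,  0.00165802,
       -0.00180932]), 'tau': array([ 1.52120833e-04, -3.86507034e+01, -3.22958744e+01,  7.04089017e-02,
        3.40131798e-02, -4.08422284e-05]), 'eef_pos': array([ 0.21783112, -0.53156235,  0.22774174]), 'ee_rot': array([ 9.81169287e-01,  1.93147901e-01,  1.22869888e-05, -8.48068858e-04]), 'ft_force': array([-0.30734804,  0.33623523,  0.14711045]), 'ft_torque': array([ 0.02832247, -0.02118625, -0.0212406 ]), 'finger_force': 0.0, 'grip_width': 0.09258538310738038}
```

View pics/top0.png

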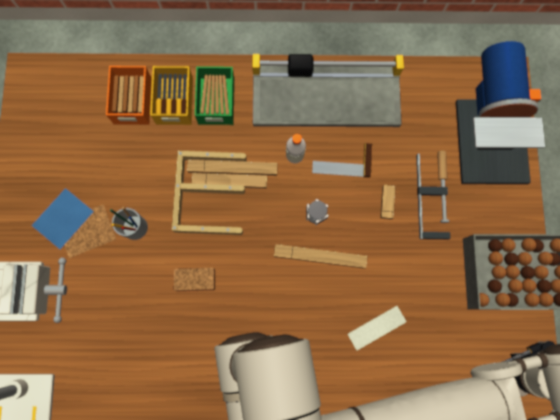

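View pics/side0.png

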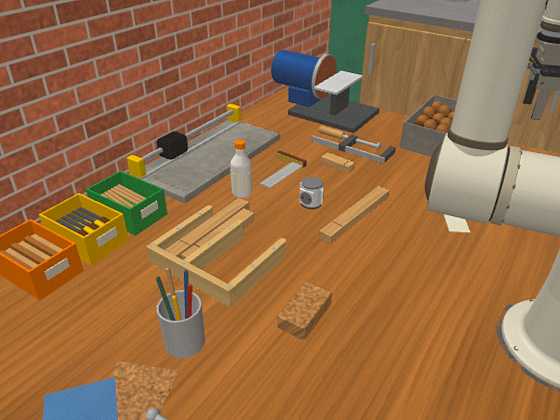

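The top view shows the batten from about (275,252) to (367,262), the post at (317,211), and the rack's empty bay at about x 178–242, y 188–230. The side view shows the same layout from the left.

```bash
cat > h.py <<'E'
import cv2,numpy as np
from plant import robot
def grab(n="top"):
    im=robot.get_image(n); return im
def ray(im,uv,z):
    uv=np.atleast_2d(uv).astype(float); H=im["pixels"].shape[0]
    f=H/2/np.tan(np.radians(im["vfov"]/2)); T=np.array(im["world_from_camera"])
    d=np.c_[(uv[:,0]-im["cx"])/f,(uv[:,1]-im["cy"])/f,np.ones(len(uv))]@T[:3,:3].T
    return T[:3,3]+d*((z-T[2,3])/d[:,2])[:,None]
def mask(im):
    hsv=cv2.cvtColor(im["pixels"],cv2.COLOR_RGB2HSV)
    return cv2.inRange(hsv,(10,60,150),(28,165,255))
E
python3 - <<'E'
from h import *
im=grab(); m=mask(im)
hsv=cv2.cvtColor(im["pixels"],cv2.COLOR_RGB2HSV)
for p in [(320,256),(300,240),(210,230),(178,200),(240,170)]: print(p,hsv[p[1],p[0]])
cs,_=cv2.findContours(m,cv2.RETR_EXTERNAL,cv2.CHAIN_APPROX_NONE)
for c in cs:
    if cv2.contourArea(c)>60:
        print(cv2.contourArea(c),np.round(cv2.boxPoints(cv2.minAreaRect(c)),1).tolist())
crop=np.hstack([im["pixels"][140:290,160:380][:,:,::-1]]); 
a=cv2.resize(crop,None,fx=3.6,fy=3.6,interpolation=cv2.INTER_CUBIC); cv2.imwrite("pics/crop0.png",a)
b=cv2.resize(m[140:290,160:380],None,fx=3.6,fy=3.6); cv2.imwrite("pics/m0.png",b)
E
```

```text
(320, 256) [ 18 132 189]
(300, 240) [ 14 175 146]
(210, 230) [ 21 116 197]
(178, 200) [ 20 120 174]
(240, 170) [ 18 132 179]
105.0 [[-0.0, 372.0], [54.0, 372.0], [54.0, 374.0], [0.0, 374.0]]
1268.0 [[344.3999938964844, 332.79998779296875], [397.20001220703125, 302.6000061035156], [408.5, 322.29998779296875], [355.70001220703125, 352.5]]
710.0 [[172.5, 268.0], [213.0, 266.70001220703125], [213.60000610351562, 287.8999938964844], [173.10000610351562, 289.20001220703125]]
1131.0 [[272.5, 255.39999389648438], [274.3999938964844, 241.60000610351562], [368.3999938964844, 254.39999389648438], [366.6000061035156, 268.20001220703125]]
1216.5 [[54.0, 223.3000030517578], [104.5999984741211, 202.5], [119.0999984741211, 237.6999969482422], [68.4000015258789, 258.5]]
362.0 [[381.5, 216.8000030517578], [383.3999938964844, 183.6999969482422], [395.8999938964844, 184.39999389648438], [394.1000061035156, 217.39999389648438]]
941.5 [[184.89999389648438, 171.0], [185.1999969482422, 158.5], [277.29998779296875, 160.60000610351562], [277.0, 173.10000610351562]]
116.0 [[309.70001220703125, 174.0], [310.899
[... 379 characters left out ...]
.6999969482422]]
76.5 [[211.0, 112.0], [211.0, 76.0], [217.0, 76.0], [217.0, 112.0]]
75.0 [[200.6999969482422, 110.80000305175781], [204.8000030517578, 75.9000015258789], [211.3000030517578, 76.5999984741211], [207.1999969482422, 111.5999984741211]]
79.0 [[137.8000030517578, 110.9000015258789], [139.8000030517578, 75.9000015258789], [143.10000610351562, 76.0999984741211], [141.10000610351562, 111.0999984741211]]
94.5 [[127.5999984741211, 111.0], [129.89999389648438, 75.9000015258789], [133.60000610351562, 76.0999984741211], [131.3000030517578, 111.19999694824219]]
95.5 [[117.5, 111.0], [119.9000015258789, 75.9000015258789], [123.5, 76.0999984741211], [121.19999694824219, 111.19999694824219]]
```

View pics/crop0.png

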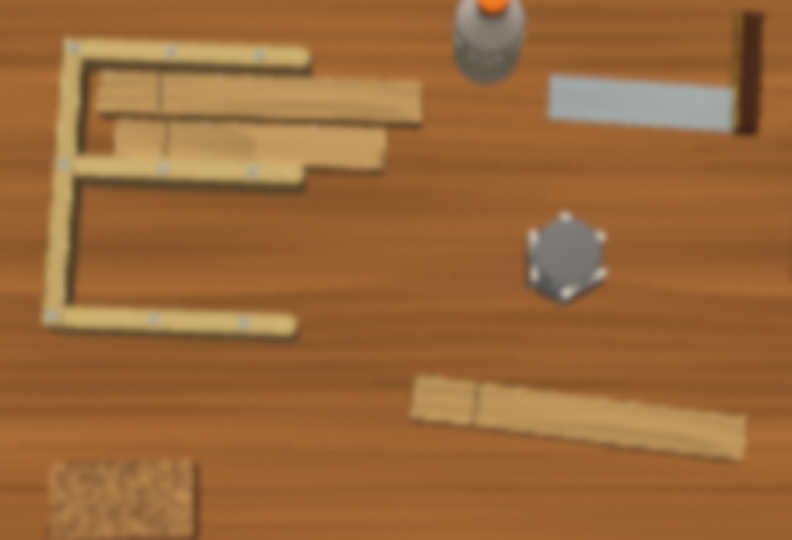

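```bash
cat >> h.py <<'E'
class RackF:
    pass
E
python3 - <<'E'
from h import *
im=grab()
def W(p,z): return ray(im,[160,140]+(np.array(p,float)+.5)/3.6-.5,z)[:,:2]
far=W([(78,178),(302,186)],.045); near=W([(68,307),(296,316)],.045); endb=W([(75,178),(66,307)],.045)
print("far",far.round(4).tolist(),"near",near.round(4).tolist(),"end",endb.round(4).tolist())
d=far[0]-far[1]; ang=np.arctan2(-d[0],d[1]); print("rack yaw",ang)
R=np.array([[np.cos(ang),-np.sin(ang)],[np.sin(ang),np.cos(ang)]])
o=far[0]; L=lambda p:((p-o)@R).round(4)
print("near in rack",L(near).tolist(),"end",L(endb).tolist(),"mouth",L(far).tolist())
b=W([(417,376),(746,416),(740,460),(411,419)],.024)
print("batten",b.round(4).tolist(),L(b).tolist(),[np.linalg.norm(b[i]-b[i-1]).round(4) for i in range(4)])
for nm,p,z in[("post",(567,253),.065),("block",(122,498),.034),("glue",(492,5),.15)]:
    q=W([p],z); print(nm,q.round(4),L(q))
q=W([(527,253),(606,253),(297,324)],.055); print(q)
# side check of post top centre, batten corners
s=grab("side")
print("side post",ray(s,[(312,184)],.065).round(4), "batten top corners",ray(s,[(321,236),(331,240),(389,192),(379,187)],.024).round(4).tolist())
print("side rack far-corner", ray(s,[(230,288),(284,240),(253,217)],.045).round(4).tolist())
E
```

```text
far [[0.682, 0.246], [0.6765, 0.0712]] near [[0.5799, 0.2496], [0.5736, 0.0742]] end [[0.682, 0.2483], [0.5799, 0.2512]]
rack yaw -0.03155977949968583
near in rack [[-0.1022, 0.0005], [-0.103, -0.1751]] end [[-0.0001, 0.0023], [-0.1023, 0.002]] mouth [[0.0, 0.0], [-0.0, -0.1748]]
batten [[0.5301, -0.0193], [0.4997, -0.275], [0.4656, -0.2693], [0.4966, -0.0148]] [[-0.1435, -0.2699], [-0.1658, -0.5265], [-0.2001, -0.5218], [-0.1771, -0.2664]] [np.float64(0.0338), np.float64(0.2575), np.float64(0.0346), np.float64(0.2564)]
post [[ 0.62   -0.1338]] [[-0.05   -0.3815]]
block [[0.4346 0.2048]] [[-0.2461 -0.0489]]
glue [[ 0.7897 -0.0733]] [[ 0.1177 -0.3157]]
[[ 0.62189203 -0.10374423]
 [ 0.62216832 -0.16483143]
 [ 0.56571522  0.07271076]]
side post [[ 0.6114 -0.119   0.065 ]] batten top corners [[0.5135, 0.003, 0.024], [0.4877, 0.0031, 0.024], [0.4588, -0.2551, 0.024], [0.4903, -0.2627, 0.024]]
side rack far-corner [[0.5663, 0.2651, 0.045], [0.561, 0.0841, 0.045], [0.6667, 0.0531, 0.045]]
```

Emit:
drive_tool:
  deltas:
    - {"delta_rot": [0, 0, -0.08], "offset": [0.13, -0.13, 0], "claw": -1}
    - {"delta_rot": [0, 0, -0.16], "offset": [0.26, -0.26, 0], "claw": -1}
    - {"delta_rot": [0, 0, -0.24], "offset": [0.4, -0.4, 0], "claw": -1}
    - {"delta_rot": [0, 0, -0.32], "offset": [0.53, -0.53, 0], "claw": -1}
    - {"delta_rot": [0, 0, -0.4], "offset": [0.66, -0.66, 0], "claw": -1}
    - {"delta_rot": [0, 0, -0.48], "offset": [0.8, -0.8, 0], "claw": -1}
    - {"delta_rot": [0, 0, -0.549], "offset": [0.93, -0.93, 0], "claw": -1}
    - {"delta_rot": [0, 0, -0.549], "offset": [0.93, -0.93, 0], "claw": -1}

```text
time_s: 1.25
eef_pos: [0.3202, -0.2879, 0.2286]
ee_rot: [0.717, 0.697, 0.0, 0.0]
ft_force: [-0.8, 0.6, -0.2]
grip_width: 0.014
finger_force: 0.0
```

Emit:
drive_tool:
  deltas:
    - {"offset": [0.24, 0.12, 0], "delta_rot": [0, 0, 0], "claw": -1}
    - {"offset": [0.48, 0.24, 0.15], "delta_rot": [0, 0, 0], "claw": -1}
    - {"offset": [0.72, 0.36, 0.35], "delta_rot": [0, 0, 0], "claw": -1}
    - {"offset": [0.95, 0.42, 0.5], "delta_rot": [0, 0, 0], "claw": -1}
    - {"offset": [0.95, 0.42, 0.65], "delta_rot": [0, 0, 0], "claw": -1}
    - {"offset": [0.95, 0.42, 0.75], "delta_rot": [0, 0, 0], "claw": -1}
    - {"offset": [0.95, 0.42, 0.75], "delta_rot": [0, 0, 0], "claw": -1}

```text
time_s: 2.12
eef_pos: [0.4085, -0.1023, 0.0773]
ee_rot: [0.719, 0.695, -0.001, -0.002]
ft_force: [-0.4, 0.7, -0.0]
grip_width: 0.0006
finger_force: 0.0
```

Run:
```python
from h import *
s=robot.state(); print(s["eef_pos"],s["grip_width"])
tip=s["eef_pos"]-[0,0,.014]
out=[]
for n in("top","side"):
    im=grab(n); T=np.array(im["world_from_camera"]); f=210/np.tan(np.radians(im["vfov"]/2))
    p=(tip-T[:3,3])@T[:3,:3]; uv=np.array([im["cx"],im["cy"]])+f*p[:2]/p[2]; print(n,uv)
    u,v=uv.astype(int); x0,y0=max(0,min(460,u-50)),max(0,min(320,v-50))
    c=im["pixels"][y0:y0+100,x0:x0+100,::-1].copy(); c=cv2.resize(c,None,fx=4,fy=4,interpolation=cv2.INTER_CUBIC)
    cv2.circle(c,(int((uv[0]-x0+.5)*4),int((uv[1]-y0+.5)*4)),4,(0,0,255),-1); out.append(c); print(x0,y0)
cv2.imwrite("pics/tip.png",np.hstack(out))
```

```text
[ 0.40852833 -0.10225585  0.07726533] 0.0005844291215470088
top [306.26909092 287.25031168]
256 237
side [384.98186122 214.6335234 ]
334 164
```

View pics/tip.png

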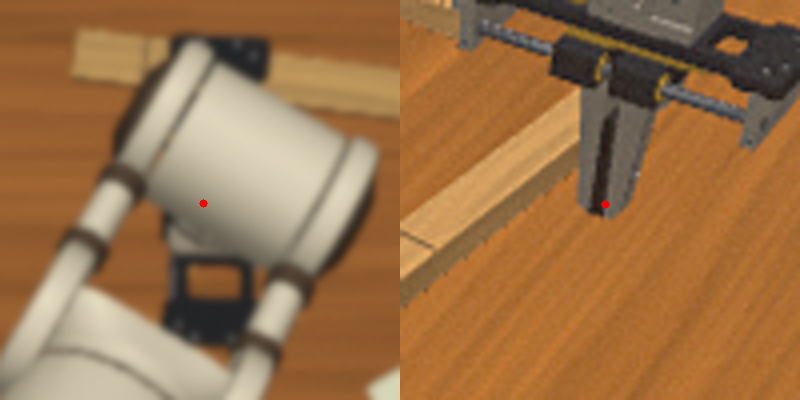

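The tip view shows the fingertip in the side crop at about pixel (600,208), on its predicted dot. In the top crop the gripper body sits about 2 px right of its prediction, so the side camera looks more reliable. I'll measure the scene carefully there.

Run:
```python
import cv2
im=cv2.imread("pics/side0.png")[170:310,140:400]
cv2.imwrite("pics/sidecrop.png",cv2.resize(im,None,fx=3,fy=3,interpolation=cv2.INTER_CUBIC))
```

```text
(no output)
```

View pics/sidecrop.png

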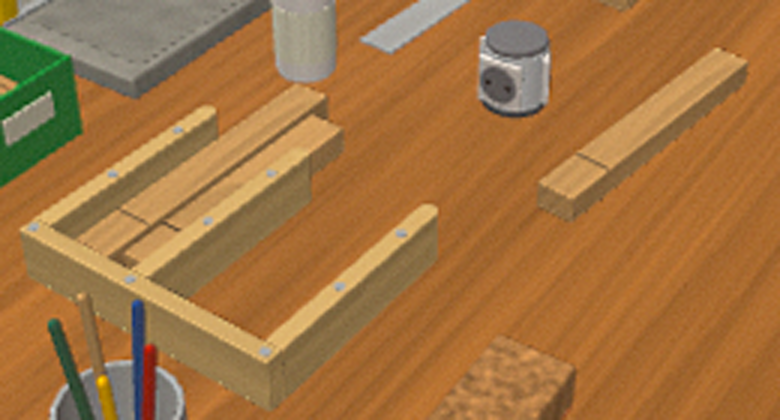

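Run:
```python
from h import *
im=grab("side")
W=lambda p,z: ray(im,[140,170]+(np.array(p,float)+.5)/3-.5,z)[:,:2]
b=W([(539,184),(574,196),(746,62),(715,50)],.024); print("bat",b.round(4).tolist(),[np.linalg.norm(b[i]-b[i-1]).round(4) for i in range(4)])
print("bat bottom near lead",W([(574,219)],0).round(4))
print("post",W([(517,38)],.065).round(4), W([(485,38),(551,38)],.065).round(4).tolist())
r=W([(22,231),(275,360),(437,212),(310,157),(160,289)],.045); print("rack outer corners near/far, nearwall mouth outer, divider mouth near, divider-end inner",r.round(4).tolist())
print(np.linalg.norm(r[0]-r[1]), "expect .230",np.linalg.norm(r[1]-r[2]),"expect .195",np.linalg.norm(r[3]-r[4]))
T=np.array(im["world_from_camera"]);f=210/np.tan(np.radians(im["vfov"]/2))
```

```text
bat [[0.5259, -0.011], [0.4965, -0.0129], [0.4634, -0.2615], [0.4938, -0.2642]] [np.float64(0.2553), np.float64(0.0295), np.float64(0.2508), np.float64(0.0305)]
bat bottom near lead [[ 0.4961 -0.0155]]
post [[ 0.6154 -0.1257]] [[0.6373, -0.1107], [0.592, -0.1417]]
rack outer corners near/far, nearwall mouth outer, divider mouth near, divider-end inner [[0.7891, 0.2648], [0.5614, 0.2672], [0.5579, 0.0834], [0.6741, 0.0814], [0.6675, 0.2569]]
0.22774371544233638 expect .230 0.18383792696010998 expect .195 0.1756226222900531
```

Emit:
drive_tool:
  deltas:
    - {"offset": [0.2, 0, 0], "delta_rot": [0, 0, 0], "claw": -1}
    - {"offset": [0.33, 0, 0.15], "delta_rot": [0, 0, 0], "claw": -1}
    - {"offset": [0.33, 0.05, 0.285], "delta_rot": [0, 0, 0], "claw": -1}
    - {"offset": [0.33, 0.15, 0.285], "delta_rot": [0, 0, 0], "claw": -1}
    - {"offset": [0.33, 0.25, 0.285], "delta_rot": [0, 0, 0], "claw": -1}
    - {"offset": [0.33, 0.3, 0.285], "delta_rot": [0, 0, 0], "claw": -1}
    - {"offset": [0.33, 0.35, 0.285], "delta_rot": [0, 0, 0], "claw": -1}
    - {"offset": [0.33, 0.4, 0.285], "delta_rot": [0, 0, 0], "claw": -1}
    - {"offset": [0.33, 0.45, 0.285], "delta_rot": [0, 0, 0], "claw": -1}
    - {"offset": [0.33, 0.48, 0.285], "delta_rot": [0, 0, 0], "claw": -1}

```text
time_s: 3.52
eef_pos: [0.5083, -0.0394, 0.0216]
ee_rot: [0.718, 0.696, 0.0, 0.0]
ft_force: [-1.1, -0.7, 0.3]
grip_width: 0.0004
finger_force: 0.4
```

```bash
cat > h.py <<'E'
import cv2,numpy as np
from plant import robot
O=np.array([.676,.25]); YAW=-.03; C,S=np.cos(YAW),np.sin(YAW); R=np.array([[C,-S],[S,C]])
grab=lambda n="top": robot.get_image(n)
def ray(im,uv,z):
    uv=np.atleast_2d(uv).astype(float); f=210/np.tan(np.radians(im["vfov"]/2)); T=np.array(im["world_from_camera"])
    d=np.c_[(uv[:,0]-im["cx"])/f,(uv[:,1]-im["cy"])/f,np.ones(len(uv))]@T[:3,:3].T
    return T[:3,3]+d*((z-T[2,3])/d[:,2])[:,None]
L=lambda p:((np.atleast_2d(p)-O)@R).round(4)
def mask(im): return cv2.inRange(cv2.cvtColor(im["pixels"],cv2.COLOR_RGB2HSV),(10,60,140),(28,165,255))
def show(name,reg={"top":(160,140,220,150),"side":(140,170,260,140)},k=1.75):
    s=robot.state(); print("tool r",L(s["eef_pos"][:2]),"z",round(s["eef_pos"][2],4),"f",np.round(s["ft_force"],1),"t",s["time_s"])
    rows=[]
    for n,(x,y,w,h) in reg.items():
        c=grab(n)["pixels"][y:y+h,x:x+w,::-1]; rows.append(cv2.resize(c,(390,int(390*h/w)),interpolation=cv2.INTER_CUBIC))
        print(n,"scale",390/w)
    H=max(r.shape[0] for r in rows)
    cv2.imwrite(f"pics/{name}.png",np.hstack([cv2.copyMakeBorder(r,0,H-r.shape[0],0,10,cv2.BORDER_CONSTANT) for r in rows]))
E
python3 -c "
from h import *
show('a1')"
```

```text
tool r [[-0.159  -0.2943]] z 0.0216 f [-1.1 -0.7  0.3] t 3.525
top scale 1.7727272727272727
side scale 1.5
```

View pics/a1.png

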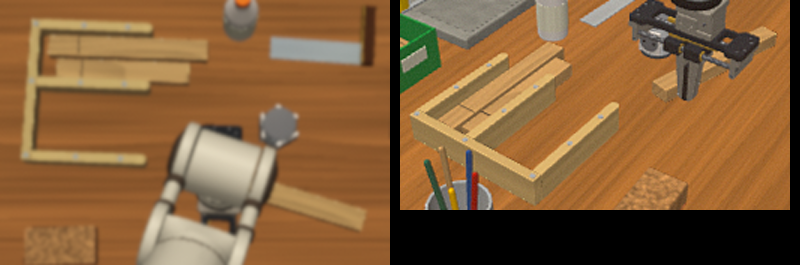

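The batten's leading end has swung toward the rack: its tail is now at about crop pixel (363,215) in the top view, and the gripper is clear of the post at (279,126). I'll push a little more, then back off and measure numerically.

Emit:
drive_tool:
  deltas:
    - {"offset": [0, 0.05, 0], "delta_rot": [0, 0, 0], "claw": -1}
    - {"offset": [0, 0.1, 0], "delta_rot": [0, 0, 0], "claw": -1}
    - {"offset": [0, 0.15, 0], "delta_rot": [0, 0, 0], "claw": -1}
    - {"offset": [0, -0.1, 0], "delta_rot": [0, 0, 0], "claw": -1}
    - {"offset": [0, -0.35, 0], "delta_rot": [0, 0, 0], "claw": -1}
    - {"offset": [0, -0.6, 0], "delta_rot": [0, 0, 0], "claw": -1}
    - {"offset": [0, -0.7, 0], "delta_rot": [0, 0, 0], "claw": -1}

```text
time_s: 4.5
eef_pos: [0.3656, -0.0343, 0.021]
ee_rot: [0.718, 0.696, -0.0, -0.001]
ft_force: [-0.0, -0.3, 1.1]
grip_width: 0.0004
finger_force: 0.0
```

```bash
cat >> h.py <<'E'
def bat():
    "batten end centres (rack frame) from masks, plus average"
    s=robot.state(); print("tool r",L(s["eef_pos"][:2]),"z",round(s["eef_pos"][2],4),"f",np.round(s["ft_force"],1),"t",s["time_s"])
    im=grab(); m=mask(im)
    cs,_=cv2.findContours(m,cv2.RETR_EXTERNAL,cv2.CHAIN_APPROX_NONE)
    for c in cs:
        if not 350<cv2.contourArea(c)<2600: continue
        p=L(ray(im,c[:,0,:],.022)[:,:2]).astype(np.float32); rc=cv2.minAreaRect(p)
        if np.linalg.norm(np.array(rc[0])-[-.12,-.35])<.22:
            b=cv2.boxPoints(rc); b=b[np.argsort(b[:,1])]
            print("tail",b[:2].mean(0).round(4),"lead",b[2:].mean(0).round(4),"size",np.round(sorted(rc[1]),4),"th",np.arctan2(*(b[2:].mean(0)-b[:2].mean(0))).round(3))
E
python3 -c "
from h import *
bat()"
```

```text
tool r [[-0.3017 -0.2935]] z 0.021 f [-0.  -0.3  1.1] t 4.5
tail [-0.1953 -0.5173] lead [-0.0799 -0.2788] size [0.0401 0.2649] th 0.45
```

Emit:
drive_tool:
  deltas:
    - {"offset": [-0.2, 0, -0.2], "delta_rot": [0, 0, 0], "claw": -1}
    - {"offset": [-0.5, 0, -0.2], "delta_rot": [0, 0, 0], "claw": -1}
    - {"offset": [-0.8, 0.1, -0.2], "delta_rot": [0, 0, 0], "claw": -1}
    - {"offset": [-1.0, 0.22, -0.1], "delta_rot": [0, 0, 0], "claw": -1}
    - {"offset": [-1.0, 0.28, 0], "delta_rot": [0, 0, 0], "claw": -1}
    - {"offset": [-1.0, 0.36, 0], "delta_rot": [0, 0, 0], "claw": -1}
    - {"offset": [-1.0, 0.42, 0], "delta_rot": [0, 0, 0], "claw": -1}
    - {"offset": [-1.0, 0.48, 0], "delta_rot": [0, 0, 0], "claw": -1}
    - {"offset": [-1.0, 0.53, 0], "delta_rot": [0, 0, 0], "claw": -1}
    - {"offset": [-1.0, 0.57, 0], "delta_rot": [0, 0, 0], "claw": -1}

```text
time_s: 5.8
eef_pos: [0.476, -0.2385, 0.0218]
ee_rot: [0.718, 0.696, -0.0, 0.0]
ft_force: [-0.3, -0.1, 0.7]
grip_width: 0.0003
finger_force: 0.3
```

Emit:
drive_tool:
  deltas:
    - {"offset": [0, -0.15, 0], "delta_rot": [0, 0, 0], "claw": -1}
    - {"offset": [-0.3, -0.4, -0.2], "delta_rot": [0, 0, 0], "claw": -1}
    - {"offset": [-0.55, -0.35, -0.2], "delta_rot": [0, 0, 0.08], "claw": -1}
    - {"offset": [-0.55, -0.2, -0.2], "delta_rot": [0, 0, 0.15], "claw": -1}
    - {"offset": [-0.55, -0.2, -0.2], "delta_rot": [0, 0, 0.15], "claw": -1}

```text
time_s: 6.42
eef_pos: [0.4329, -0.3484, 0.0623]
ee_rot: [0.818, 0.575, 0.0, 0.001]
ft_force: [-0.2, 0.8, -0.1]
grip_width: 0.0004
finger_force: 0.0
```

```bash
python3 -c "
from h import *
bat()"
```

```text
tool r [[-0.225  -0.6054]] z 0.0623 f [-0.2  0.8 -0.1] t 6.425
tail [-0.1566 -0.5249] lead [-0.0867 -0.2691] size [0.0396 0.2651] th 0.267
```

Emit:
drive_tool:
  deltas:
    - {"offset": [0.16, 0.11, 0], "delta_rot": [0, 0, -0.0225], "claw": -1}
    - {"offset": [0.31, 0.21, 0], "delta_rot": [0, 0, -0.0225], "claw": -1}
    - {"offset": [0.31, 0.21, 0.1], "delta_rot": [0, 0, -0.0225], "claw": -1}
    - {"offset": [0.31, 0.21, 0.205], "delta_rot": [0, 0, -0.0225], "claw": -1}
    - {"offset": [0.31, 0.21, 0.205], "delta_rot": [0, 0, -0.0225], "claw": -1}

```text
time_s: 7.1
eef_pos: [0.4895, -0.3012, 0.0177]
ee_rot: [0.804, 0.594, -0.001, -0.003]
ft_force: [-0.3, -0.0, 0.4]
grip_width: 0.0001
finger_force: 0.0
```

```bash
python3 -c "
from h import *
bat()"
```

```text
tool r [[-0.1699 -0.5565]] z 0.0177 f [-0.3 -0.   0.4] t 7.1
tail [-0.1523 -0.5159] lead [-0.0878 -0.2686] size [0.0378 0.2555] th 0.255
```

Emit:
drive_tool:
  deltas:
    - {"offset": [0.06, 0, 0], "delta_rot": [0, 0, 0], "claw": -1}
    - {"offset": [0.11, 0, 0], "delta_rot": [0, 0, 0], "claw": -1}
    - {"offset": [0.15, 0, 0], "delta_rot": [0, 0, 0], "claw": -1}
    - {"offset": [0.2, 0, 0], "delta_rot": [0, 0, 0], "claw": -1}
    - {"offset": [0.25, 0, 0], "delta_rot": [0, 0, 0], "claw": -1}
    - {"offset": [0.3, 0, 0], "delta_rot": [0, 0, 0], "claw": -1}
    - {"offset": [0.35, 0, 0], "delta_rot": [0, 0, 0], "claw": -1}
    - {"offset": [0.4, 0, 0], "delta_rot": [0, 0, 0], "claw": -1}
    - {"offset": [0.45, 0, 0], "delta_rot": [0, 0, 0], "claw": -1}
    - {"offset": [0.5, 0, 0], "delta_rot": [0, 0, 0], "claw": -1}

```text
time_s: 8.4
eef_pos: [0.522, -0.2068, 0.0206]
ee_rot: [0.805, 0.594, -0.0, -0.0]
ft_force: [-1.6, -2.0, 1.7]
grip_width: 0.0007
finger_force: 0.9
```

```bash
python3 -c "
from h import *
bat()
show('a2')"
```

```text
tool r [[-0.1403 -0.4612]] z 0.0206 f [-1.6 -2.   1.7] t 8.4
tail [-0.1487 -0.4073] lead [-0.1038 -0.1898] size [0.1087 0.2221] th 0.204
tool r [[-0.1402 -0.46  ]] z 0.0204 f [0.1 0.4 0.5] t 8.45
top scale 1.7727272727272727
side scale 1.5
```

View pics/a2.png

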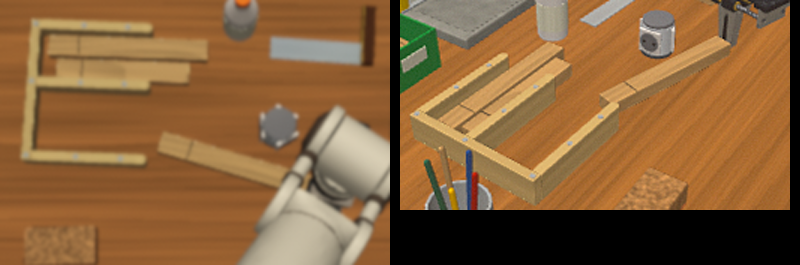

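The batten is moving straight: its lead is at about (162,143) in the top crop, just outside the mouth, which spans y 85–158 there. I'll check how far it clears the near wall in the same camera.

Run:
```python
from h import *
im=grab(); m=mask(im); sub=m.copy(); sub[:,:248]=0; sub[:,312:]=0; sub[:212]=0; sub[250:]=0
n,l,st,_=cv2.connectedComponentsWithStats(sub); i=1+np.argmax(st[1:,4])
ys,xs=np.where(l==i); P=L(ray(im,np.c_[xs,ys],.022)[:,:2])
ok=P[:,1]<P[:,1].max()-.01
vx,vy,x0,y0=cv2.fitLine(P[ok].astype(np.float32),cv2.DIST_HUBER,0,.01,.01).ravel()
print("theta",np.arctan(vx/vy),"lead y",P[:,1].max(),"x there",x0+(P[:,1].max()-y0)*vx/vy)
print("near wall mouth inner", L([.5736,.0742]),"far wall mouth",L([.6765,.0712]),"post",L([.62,-.1338]))
```

```text
theta 0.27424702 lead y -0.194 x there -0.06545672231130747
near wall mouth inner [[-0.0971 -0.1788]] far wall mouth [[ 0.0059 -0.1787]] post [[-0.0445 -0.3853]]
```

Emit:
drive_tool:
  deltas:
    - {"offset": [0.045, 0, 0], "delta_rot": [0, 0, 0], "claw": -1}
    - {"offset": [0.09, 0, 0], "delta_rot": [0, 0, 0], "claw": -1}
    - {"offset": [0.135, 0, 0], "delta_rot": [0, 0, 0], "claw": -1}
    - {"offset": [0.18, 0, 0], "delta_rot": [0, 0, 0], "claw": -1}
    - {"offset": [0.225, 0, 0], "delta_rot": [0, 0, 0], "claw": -1}
    - {"offset": [0.27, 0, 0], "delta_rot": [0, 0, 0], "claw": -1}
    - {"offset": [0.315, 0, 0], "delta_rot": [0, 0, 0], "claw": -1}
    - {"offset": [0.36, 0, 0], "delta_rot": [0, 0, 0], "claw": -1}
    - {"offset": [0.405, 0, 0], "delta_rot": [0, 0, 0], "claw": -1}
    - {"offset": [0.45, 0, 0], "delta_rot": [0, 0, 0], "claw": -1}

```text
time_s: 9.85
eef_pos: [0.5485, -0.1209, 0.0206]
ee_rot: [0.805, 0.594, -0.0, -0.0]
ft_force: [0.5, -1.0, -1.0]
grip_width: 0.0004
finger_force: 0.3
```

```bash
cat > lead.py <<'E'
from h import *
s=robot.state(); print("tool",L(s["eef_pos"][:2]),s["ft_force"].round(1),s["time_s"])
im=grab(); m=mask(im)
P=L(ray(im,np.argwhere(np.ones_like(m))[:,::-1],.022)[:,:2]).reshape(m.shape+(2,))
# inside bay (walls seen shifted by their height) and open strip outside the mouth
keep=(m>0)&(P[...,0]>-.089)&(P[...,0]<.003)&(P[...,1]>-.33)&(P[...,1]<-.004)
n,l,st,_=cv2.connectedComponentsWithStats(keep.astype(np.uint8)); i=1+np.argmax(st[1:,4]); Q=P[l==i]
ymax=np.sort(Q[:,1])[-4]; 
f=lambda q:cv2.fitLine(q.astype(np.float32),cv2.DIST_HUBER,0,.01,.01).ravel()
vx,vy,x0,y0=f(Q[Q[:,1]<ymax-.012]); print("area",st[i,4],"theta",round(float(np.arctan(vx/vy)),3),"lead y",ymax,"x",round(float(x0+(ymax-y0)*vx/vy),4),"ymin",Q[:,1].min(),"width rows",[(y,round(float(np.ptp(Q[abs(Q[:,1]-y)<.004][:,0])),3)) for y in (-.25,-.2,-.15,-.1) if (abs(Q[:,1]-y)<.004).any()])
E
python3 lead.py
```

```text
tool [[-0.1163 -0.3745]] [ 0.5 -1.  -1. ] 9.85
area 770 theta 0.207 lead y -0.1105 x -0.0454 ymin -0.3099 width rows [(-0.25, 0.026), (-0.2, 0.037), (-0.15, 0.037)]
```

Emit:
drive_tool:
  deltas:
    - {"offset": [0.045, 0, 0], "delta_rot": [0, 0, 0], "claw": -1}
    - {"offset": [0.09, 0, 0], "delta_rot": [0, 0, 0], "claw": -1}
    - {"offset": [0.135, 0, 0], "delta_rot": [0, 0, 0], "claw": -1}
    - {"offset": [0.18, 0, 0], "delta_rot": [0, 0, 0], "claw": -1}
    - {"offset": [0.225, 0, 0], "delta_rot": [0, 0, 0], "claw": -1}
    - {"offset": [0.27, 0, 0], "delta_rot": [0, 0, 0], "claw": -1}
    - {"offset": [0.315, 0, 0], "delta_rot": [0, 0, 0], "claw": -1}
    - {"offset": [0.35, 0, 0], "delta_rot": [0, 0, 0], "claw": -1}

```text
time_s: 10.9
eef_pos: [0.5692, -0.054, 0.0207]
ee_rot: [0.805, 0.594, 0.0, 0.0]
ft_force: [-0.5, -2.1, 0.5]
grip_width: 0.0003
finger_force: 0.6
```

```bash
python3 lead.py; python3 -c "
from h import *
show('a3')"
```

```text
tool [[-0.0977 -0.3071]] [-0.5 -2.1  0.5] 10.9
area 842 theta 0.275 lead y -0.042 x -0.0224 ymin -0.2274 width rows [(-0.2, 0.037), (-0.15, 0.035), (-0.1, 0.038)]
tool r [[-0.0976 -0.3064]] z 0.0206 f [ 0.1  1.5 -0.1] t 10.95
top scale 1.7727272727272727
side scale 1.5
```

View pics/a3.png

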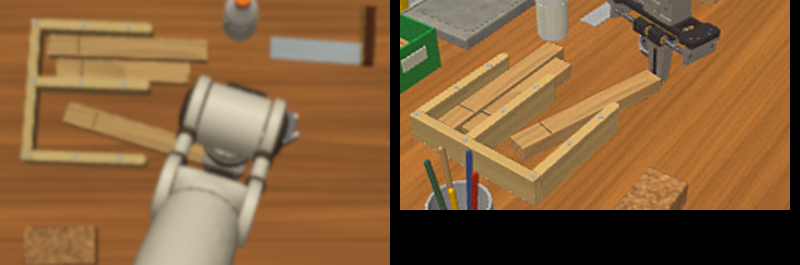

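The lead is well inside the bay, at about (68,112) in the top crop, and the tail is past the post. Next I'll go round to the near side of the tail and swing it toward the far wall.

Emit:
drive_tool:
  deltas:
    - {"offset": [-0.1, 0, 0], "delta_rot": [0, 0, 0], "claw": -1}
    - {"offset": [-0.14, -0.18, 0], "delta_rot": [0, 0, 0], "claw": -1}
    - {"offset": [-0.17, -0.36, 0], "delta_rot": [0, 0, -0.06], "claw": -1}
    - {"offset": [-0.02, -0.36, 0], "delta_rot": [0, 0, -0.1275], "claw": -1}
    - {"offset": [0.13, -0.36, 0], "delta_rot": [0, 0, -0.1275], "claw": -1}
    - {"offset": [0.13, -0.36, 0], "delta_rot": [0, 0, -0.1275], "claw": -1}

```text
time_s: 11.8
eef_pos: [0.5078, -0.0086, 0.0207]
ee_rot: [0.718, 0.696, -0.0, 0.0]
ft_force: [-0.6, -0.5, 0.6]
grip_width: 0.0004
finger_force: 0.0
```

```bash
python3 lead.py
```

```text
tool [[-0.1604 -0.2635]] [-0.6 -0.5  0.6] 11.8
area 716 theta 0.213 lead y -0.042 x -0.0264 ymin -0.2268 width rows [(-0.2, 0.012), (-0.15, 0.035), (-0.1, 0.038)]
```

Emit:
drive_tool:
  deltas:
    - {"offset": [0, 0.1, 0], "delta_rot": [0, 0, 0], "claw": -1}
    - {"offset": [0, 0.17, 0], "delta_rot": [0, 0, 0], "claw": -1}
    - {"offset": [0, 0.22, 0], "delta_rot": [0, 0, 0], "claw": -1}
    - {"offset": [0, 0.26, 0], "delta_rot": [0, 0, 0], "claw": -1}
    - {"offset": [0, 0.3, 0], "delta_rot": [0, 0, 0], "claw": -1}
    - {"offset": [0, 0.34, 0], "delta_rot": [0, 0, 0], "claw": -1}
    - {"offset": [0, 0.38, 0], "delta_rot": [0, 0, 0], "claw": -1}
    - {"offset": [0, 0.42, 0], "delta_rot": [0, 0, 0], "claw": -1}
    - {"offset": [0, 0.46, 0], "delta_rot": [0, 0, 0], "claw": -1}

```text
time_s: 12.98
eef_pos: [0.6003, -0.0114, 0.0206]
ee_rot: [0.718, 0.696, 0.0, -0.0]
ft_force: [-0.2, 0.5, -0.2]
grip_width: 0.0007
finger_force: 0.2
```

```bash
python3 lead.py
```

```text
tool [[-0.0678 -0.2636]] [-0.2  0.5 -0.2] 12.975
area 621 theta -0.011 lead y -0.0329 x -0.037 ymin -0.1748 width rows [(-0.15, 0.035), (-0.1, 0.035)]
```

Emit:
drive_tool:
  deltas:
    - {"offset": [0, -0.05, 0], "delta_rot": [0, 0, 0], "claw": -1}
    - {"offset": [0, -0.05, -0.2], "delta_rot": [0, 0, 0.08], "claw": -1}
    - {"offset": [0, -0.05, -0.35], "delta_rot": [0, 0, 0.16], "claw": -1}
    - {"offset": [0.2, -0.05, -0.35], "delta_rot": [0, 0, 0.25], "claw": -1}
    - {"offset": [0.4, -0.05, -0.35], "delta_rot": [0, 0, 0.33], "claw": -1}
    - {"offset": [0.6, -0.05, -0.35], "delta_rot": [0, 0, 0.42], "claw": -1}
    - {"offset": [0.67, -0.05, -0.35], "delta_rot": [0, 0, 0.5], "claw": -1}
    - {"offset": [0.67, -0.05, -0.35], "delta_rot": [0, 0, 0.58], "claw": -1}
    - {"offset": [0.67, -0.05, -0.35], "delta_rot": [0, 0, 0.67], "claw": -1}
    - {"offset": [0.67, -0.05, -0.35], "delta_rot": [0, 0, 0.75], "claw": -1}

```text
time_s: 14.28
eef_pos: [0.5931, 0.1228, 0.0904]
ee_rot: [1.0, -0.019, -0.0, 0.0]
ft_force: [-0.5, -0.8, -0.1]
grip_width: 0.0004
finger_force: 0.0
```

```bash
python3 lead.py; python3 -c "
from h import *
show('a4')"
```

```text
tool [[-0.0791 -0.1296]] [-0.5 -0.8 -0.1] 14.275
area 335 theta 0.036 lead y -0.2201 x -0.0314 ymin -0.2947 width rows [(-0.25, 0.035)]
tool r [[-0.079  -0.1296]] z 0.0904 f [1.  0.1 0.6] t 14.325
top scale 1.7727272727272727
side scale 1.5
```

View pics/a4.png

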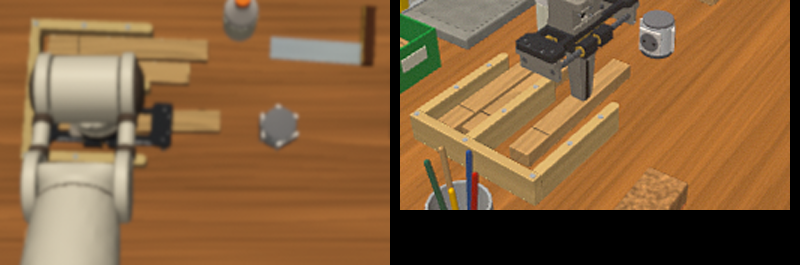

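The batten lies nearly parallel in the bay, with its tail at about (218,120) in the top crop. The finger hangs over the gap beside it, at about (585,95) in the side crop. I'll lower it in.

Emit:
drive_tool:
  deltas:
    - {"offset": [0, 0, 0.15], "delta_rot": [0, 0, 0], "claw": -1}
    - {"offset": [0, 0, 0.25], "delta_rot": [0, 0, 0], "claw": -1}
    - {"offset": [0, 0, 0.34], "delta_rot": [0, 0, 0], "claw": -1}
    - {"offset": [0, 0, 0.34], "delta_rot": [0, 0, 0], "claw": -1}

```text
time_s: 14.92
eef_pos: [0.5926, 0.1228, 0.0207]
ee_rot: [1.0, -0.016, -0.002, 0.0]
ft_force: [0.0, -0.4, 0.1]
grip_width: 0.0004
finger_force: 0.0
```

Emit:
drive_tool:
  deltas:
    - {"offset": [0.04, 0, 0], "delta_rot": [0, 0, 0], "claw": -1}
    - {"offset": [0.07, 0, 0], "delta_rot": [0, 0, 0], "claw": -1}
    - {"offset": [0.1, 0, 0], "delta_rot": [0, 0, 0], "claw": -1}
    - {"offset": [0.13, 0, 0], "delta_rot": [0, 0, 0], "claw": -1}
    - {"offset": [0.15, 0, 0], "delta_rot": [0, 0, 0], "claw": -1}

```text
time_s: 15.55
eef_pos: [0.6245, 0.1218, 0.0227]
ee_rot: [1.0, -0.016, -0.0, -0.0]
ft_force: [-2.2, 1.0, 1.3]
grip_width: 0.0006
finger_force: 0.9
```

Emit:
drive_tool:
  deltas:
    - {"offset": [0.015, 0, 0], "delta_rot": [0, 0, 0], "claw": -1}
    - {"offset": [0.03, 0, 0], "delta_rot": [0, 0, 0], "claw": -1}
    - {"offset": [0.03, 0, 0], "delta_rot": [0, 0, 0], "claw": -1}

```text
time_s: 15.92
eef_pos: [0.6304, 0.1215, 0.0226]
ee_rot: [1.0, -0.016, 0.0, 0.0]
ft_force: [0.7, -0.6, 0.4]
grip_width: 0.0004
finger_force: 0.0
```

Emit:
drive_tool:
  deltas:
    - {"offset": [0.015, 0, 0], "delta_rot": [0, 0, 0], "claw": -1}
    - {"offset": [0.03, 0, 0], "delta_rot": [0, 0, 0], "claw": -1}
    - {"offset": [0.03, 0, 0], "delta_rot": [0, 0, 0], "claw": -1}

```text
time_s: 16.3
eef_pos: [0.6362, 0.1213, 0.0224]
ee_rot: [1.0, -0.016, 0.0, 0.0]
ft_force: [-1.3, -1.6, -0.5]
grip_width: 0.0004
finger_force: 0.7
```

Emit:
drive_tool:
  deltas:
    - {"offset": [0.01, 0, 0], "delta_rot": [0, 0, 0], "claw": -1}
    - {"offset": [0.02, 0, 0], "delta_rot": [0, 0, 0], "claw": -1}
    - {"offset": [0.02, 0, 0], "delta_rot": [0, 0, 0], "claw": -1}

```text
time_s: 16.68
eef_pos: [0.6365, 0.1213, 0.0224]
ee_rot: [1.0, -0.016, -0.005, 0.0]
ft_force: [-15.1, -2.4, 12.0]
grip_width: 0.0006
finger_force: 7.5
```

Emit:
drive_tool:
  deltas:
    - {"offset": [0.01, 0, 0], "delta_rot": [0, 0, 0], "claw": -1}
    - {"offset": [0.02, 0, 0], "delta_rot": [0, 0, 0], "claw": -1}
    - {"offset": [0.02, 0, 0], "delta_rot": [0, 0, 0], "claw": -1}

```text
time_s: 17.05
eef_pos: [0.6367, 0.1213, 0.0224]
ee_rot: [1.0, -0.015, -0.009, 0.001]
ft_force: [-28.7, -3.5, 23.1]
grip_width: 0.0007
finger_force: 14.3
```

Emit:
drive_tool:
  deltas:
    - {"offset": [-0.08, 0, 0], "delta_rot": [0, 0, 0], "claw": -1}
    - {"offset": [-0.15, 0, 0], "delta_rot": [0, 0, 0], "claw": -1}
    - {"offset": [-0.15, 0, -0.2], "delta_rot": [0, 0, 0], "claw": -1}
    - {"offset": [-0.15, 0, -0.35], "delta_rot": [0, 0, 0], "claw": -1}
    - {"offset": [-0.1, 0.25, -0.35], "delta_rot": [0, 0, 0], "claw": -1}
    - {"offset": [0, 0.5, -0.35], "delta_rot": [0, 0, 0], "claw": -1}
    - {"offset": [0.09, 0.75, -0.35], "delta_rot": [0, 0, 0], "claw": -1}
    - {"offset": [0.09, 0.975, -0.35], "delta_rot": [0, 0, 0], "claw": -1}
    - {"offset": [0.09, 0.975, -0.35], "delta_rot": [0, 0, 0], "claw": -1}

```text
time_s: 18.18
eef_pos: [0.6566, -0.0777, 0.093]
ee_rot: [1.0, -0.018, 0.001, 0.0]
ft_force: [0.1, 0.5, 0.0]
grip_width: 0.0006
finger_force: 0.0
```

```bash
sed -i 's/ymax-.012\]/ymax-.012]/' lead.py; python3 lead.py
python3 - <<'E'
from h import *
# side view: batten tail end against bench, colour mask in the strip between rack mouth and post
im=grab("side"); m=mask(im)
P=L(ray(im,np.argwhere(np.ones_like(m))[:,::-1],.024)[:,:2]).reshape(m.shape+(2,))
k=(m>0)&(P[...,0]>-.06)&(P[...,0]<.012)&(P[...,1]>-.34)&(P[...,1]<-.2)
q=P[k]; print(k.sum(), np.percentile(q,[1,50,99],axis=0).round(3).tolist())
E
```

```text
tool [[-0.0096 -0.3281]] [0.1 0.5 0. ] 18.175
area 632 theta -0.005 lead y -0.0341 x -0.0111 ymin -0.2276 width rows [(-0.2, 0.024), (-0.15, 0.027), (-0.1, 0.024)]
340 [[-0.046, -0.29], [-0.012, -0.243], [0.006, -0.201]]
```

Emit:
drive_tool:
  deltas:
    - {"offset": [0, 0, 0.15], "delta_rot": [0, 0, 0], "claw": -1}
    - {"offset": [0, 0, 0.25], "delta_rot": [0, 0, 0], "claw": -1}
    - {"offset": [0, 0, 0.345], "delta_rot": [0, 0, 0], "claw": -1}
    - {"offset": [0, -0.05, 0.345], "delta_rot": [0, 0, 0], "claw": -1}
    - {"offset": [0, -0.09, 0.345], "delta_rot": [0, 0, 0], "claw": -1}
    - {"offset": [0, -0.12, 0.345], "delta_rot": [0, 0, 0], "claw": -1}
    - {"offset": [0, -0.15, 0.345], "delta_rot": [0, 0, 0], "claw": -1}
    - {"offset": [0, -0.18, 0.345], "delta_rot": [0, 0, 0], "claw": -1}
    - {"offset": [0, -0.2, 0.345], "delta_rot": [0, 0, 0], "claw": -1}

```text
time_s: 19.4
eef_pos: [0.6576, -0.0343, 0.0243]
ee_rot: [1.0, -0.016, 0.001, 0.0]
ft_force: [0.0, -2.6, 2.2]
grip_width: 0.0003
finger_force: 1.2
```

```bash
python3 lead.py
```

```text
tool [[-0.0099 -0.2848]] [ 0.  -2.6  2.2] 19.4
area 611 theta 0.01 lead y -0.0091 x -0.0103 ymin -0.1847 width rows [(-0.15, 0.027), (-0.1, 0.024)]
```

Now short steps until the end board stops it.

Emit:
drive_tool:
  deltas:
    - {"offset": [0, -0.02, 0], "delta_rot": [0, 0, 0], "claw": -1}
    - {"offset": [0, -0.035, 0], "delta_rot": [0, 0, 0], "claw": -1}
    - {"offset": [0, -0.035, 0], "delta_rot": [0, 0, 0], "claw": -1}

```text
time_s: 19.82
eef_pos: [0.6572, -0.0269, 0.0235]
ee_rot: [1.0, -0.016, -0.0, -0.0]
ft_force: [0.6, -0.9, 0.6]
grip_width: 0.0005
finger_force: 0.5
```

Emit:
drive_tool:
  deltas:
    - {"offset": [0, -0.015, 0], "delta_rot": [0, 0, 0], "claw": -1}
    - {"offset": [0, -0.02, 0], "delta_rot": [0, 0, 0], "claw": -1}
    - {"offset": [0, -0.02, 0], "delta_rot": [0, 0, 0], "claw": -1}

```text
time_s: 20.2
eef_pos: [0.6572, -0.0231, 0.0234]
ee_rot: [1.0, -0.016, -0.0, -0.0]
ft_force: [0.5, -0.9, 2.1]
grip_width: 0.0007
finger_force: 0.4
```

Emit:
drive_tool:
  deltas:
    - {"offset": [0, -0.01, 0], "delta_rot": [0, 0, 0], "claw": -1}
    - {"offset": [0, -0.02, 0], "delta_rot": [0, 0, 0], "claw": -1}
    - {"offset": [0, -0.02, 0], "delta_rot": [0, 0, 0], "claw": -1}

```text
time_s: 20.58
eef_pos: [0.6575, -0.0225, 0.0235]
ee_rot: [1.0, -0.016, -0.0, 0.003]
ft_force: [-2.1, -10.6, 0.3]
grip_width: 0.0002
finger_force: 5.6
```

Emit:
drive_tool:
  deltas:
    - {"offset": [0, -0.01, 0], "delta_rot": [0, 0, 0], "claw": -1}
    - {"offset": [0, -0.015, 0], "delta_rot": [0, 0, 0], "claw": -1}
    - {"offset": [0, -0.015, 0], "delta_rot": [0, 0, 0], "claw": -1}

```text
time_s: 20.95
eef_pos: [0.6577, -0.0223, 0.0238]
ee_rot: [1.0, -0.016, -0.0, 0.005]
ft_force: [-1.9, -20.2, 0.3]
grip_width: 0.0005
finger_force: 9.7
```

Emit:
drive_tool:
  deltas:
    - {"offset": [0, 0.06, 0], "delta_rot": [0, 0, 0], "claw": -1}
    - {"offset": [0, 0.12, 0], "delta_rot": [0, 0, 0], "claw": -1}
    - {"offset": [0, 0.14, -0.2], "delta_rot": [0, 0, 0], "claw": -1}
    - {"offset": [-0.2, 0.14, -0.4], "delta_rot": [0, 0, 0], "claw": -1}
    - {"offset": [-0.5, 0.14, -0.5], "delta_rot": [0, 0, 0], "claw": -1}
    - {"offset": [-0.8, 0.14, -0.5], "delta_rot": [0, 0, 0], "claw": -1}
    - {"offset": [-0.9, 0.14, -0.5], "delta_rot": [0, 0, 0], "claw": -1}

```text
time_s: 21.82
eef_pos: [0.4731, -0.0373, 0.1225]
ee_rot: [1.0, -0.016, -0.001, -0.001]
ft_force: [1.4, -0.3, 0.8]
grip_width: 0.0004
finger_force: 0.0
```

```bash
python3 lead.py; python3 -c "
from h import *
show('a5',{'top':(170,150,130,90),'side':(140,180,130,110)})"
```

```text
tool [[-0.1942 -0.2933]] [ 1.4 -0.3  0.8] 21.825
area 848 theta 0.001 lead y -0.0057 x -0.0107 ymin -0.2619 width rows [(-0.25, 0.026), (-0.2, 0.024), (-0.15, 0.027), (-0.1, 0.024)]
tool r [[-0.1947 -0.2933]] z 0.1226 f [ 0.6  0.8 -1.3] t 21.875
top scale 3.0
side scale 3.0
```

View pics/a5.png

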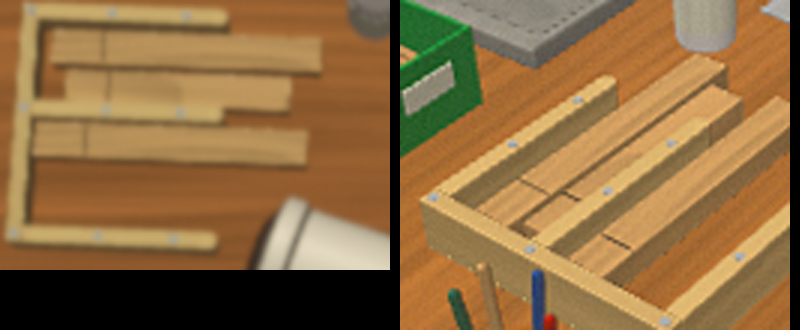

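The final view shows the batten against the end board, with its upper edge running from (33,124) to (306,131). That is parallel to the divider and flush along it. Both wall contacts also showed as force rises, and the gripper is clear.

```bash
python3 -c "
from plant import robot
print(robot.sign_off())"
```

```text
the job is handed in; nothing more can be done
None
```

The batten is pushed into the empty bay, home against the end board and flush along the far side wall, and I handed the job in at about 22 s of the 72 s allowed; the sign-off gave no verdict, so the result is my own reading of the contact forces and the final camera check.

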